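# Open the filler of the shop's oil tank

## Robot

A 6-joint arm with a two-finger parallel gripper is mounted at the origin on the work surface. World frame = base frame: x ahead of the robot, y to its left, z up, the work surface at z = 0. Lengths are in mm, angles in rad, forces in N, time in s.
With the tool pointing down it reaches from about 275 to 750 mm from the base axis. Payload 10.2 kg.
Tool frame: the origin (TCP) lies at the very end of the fingers, on their centre line; the grasp point (between the pads) lies 19 mm behind it; x points along the fingers, y is the direction in which the jaws open and shut, and the axes are right-handed (so a half turn about x gives the same grasp; the last joint's range is limited). The gripper opens to 85 mm and grips with 20 to 120 N. Pads are 22 mm wide; open, the fingers measure 114 mm over their backs; the gripper's body (76 mm by 85 mm) begins 54 mm behind the grasp point. The pads swing forward as they close: fully open they stand 13 mm farther back than shut.
Start: joints at [-1.458, 0.313, 1.498, -0, 1.331, -0.223], TCP at [172.988, -495.688, 208.994] pointing down, gripper open.
Joint ranges: [-2.94, 2.94], [-0.97, 2.17], [0.19, 2.56], [-1.23, 4.37], [0.02, 3.11], [-2.88, 2.88]. Speed limits (rad/s): [2.39, 2.39, 3.01, 3.14, 3.14, 3.14].

## Interface

Orientations are given as a unit quaternion [w, x, y, z].
In Python, from rig import ctrl, viewer, finish_job gives the robot as it stands.
- The arm moves only by the tool carry_out, never from a script. Its argument "targets" is a list of rows, each an object of numbers: "x", "y", "z": the shift along the world's x, y, z in m; "ax", "ay", "az": the turn, a rotation vector about the world's x, y, z in rad; "hand": the opening, from -1 (shut) to 1 (fully open). A call has 1 to 5 rows; each row is the pose to reach, as a shift and turn from the pose commanded when the call began; what a row does not reach only later rows make up. A row lasts 1/8 s, in which the tool goes at most 62.5 mm and 10.7 degrees, less where a joint would pass 70% of its speed; a pose out of reach is approached as far as the arm can. A call with a gripper value outside its range is refused whole. The fingers move at their own pace and stop on an object; "grip_force" is the grip in N (left out, the last holds). Time passes only in rows, so rows that repeat a pose let the fingers close. It gives the time, the measured TCP pose, the force and the opening at its end, in the units of the state.
- ctrl.sense(): the state, without advancing time (a new reading comes with each control period).
- viewer.capture(name): name is "side" or "top"; returns the picture (480x640x3 uint8, blue, green, red); there is no depth.
- viewer.camera_info(name): a dict with "fx", "fy", "cx", "cy" (pixels), "k1" (the pictures are not rectified: a ray, as slopes to the right and down, at radius r is drawn at 1 + k1 r^2 times it, then the intrinsics apply), "R" (3x3) and "t" (3): a world point X has camera coordinates R X + t. Camera axes: x right, y down, z forward; pixel columns grow to the right and rows downward; lengths in mm; the calibration is good to about 2 mm. A picture is of the moment at which its call begins. camera_info takes no time and is no camera call.
- finish_job(): hands the job in, once; it reports no verdict.
The state is a dict: "time_s": time; "joints": joint angles; "dq": joint speeds; "tau": joint torques, N m; "eef_pos": TCP position; "ee_rot": TCP orientation; "force": force on the tool from outside, world axes, zero at the start; "wrist_torque": the same for the moment, N m; "grip_width": opening from 0.0 (shut) to 1.0 (fully open).
Only numpy, scipy, OpenCV 4.12 (cv2) and the standard library are available. Lean on these libraries where they do the work, as an engineer would, in place of code of your own. Each camera call takes 0.05 s, during which the arm holds its last target. There are 200 camera calls.

## Task

Unscrew the black filler cap of the steel oil tank on the counter, anticlockwise and with a light touch, neither pulling it hard while it is still in its thread nor squeezing it sideways. A spring pushes it up from below: keep hold of it as it comes free so that it does not pop off loose, then set it down gently, open side down, flat in the shallow metal dish, and let go. Leave the other goods on the counter where they are.

Things in the scene. Friction and masses are not known exactly. Their poses are not given: they have to be found in the camera images.
- cap_center (a point): centre, half-way up, of the black ribbed round screw cap on the oil tank: 54 mm across, 50 mm high, about 0.1 kg, flat top, upright sides; gripped from above across its sides at any yaw. z is the cap's axis, out of its top; the yaw turns with the cap
- neck (a point): centre of the foot of the threaded neck, on the cap's axis, 112 mm above the counter. Neck 32 mm high, 43 mm over its thread: right-hand, lead 14 mm. Turned anticlockwise seen from above, the cap climbs 14 mm a turn and comes free after about one turn (0.7 to 1.2; how tight it starts varies, so feel for it), with some 2 mm play up and down, 1 mm sideways; friction is not known exactly
- tank_mid (a point): middle of the tank's flat top, 110 mm up; the neck stands 45 mm from here along the tank's y axis. In the neck a brass follower on a spring pushes the cap up: up to 6 N when shut, some 3 N as it comes free. A cap let go there hops up about 10 mm
- tank: the oil tank: steel box 160 mm (x) x 200 mm (y) x 110 mm, fixed to the counter, with the neck on top and a small brass tap low on its -x side that reaches 30 mm out; origin at the centre of its underside, z up
- cap: the black screw cap; origin on its axis at the rim of its open underside, 25 mm below cap_center. The cavity is 33 mm deep. It is clear of the neck when raised 36 mm above its first height, and of the spring follower too when raised 65 mm. A grip of some 12 N is enough to turn and carry it
- dish: shallow round aluminium dish fixed to the counter, 132 mm across, rim 16 mm high, 3 mm wall, floor 4 mm thick and about 110 mm across; origin at the centre of its underside, z up. Tank and dish can be on either side
- dish_floor (a point): centre of the upper face of the dish's floor, 4 mm above the counter
- tin_mid (a point): bystander: centre of a small tin, 60 mm across, 55 mm high
- spoon_grip (a point): bystander: handle of a steel spoon 170 mm long lying along x
- sauce_mid (a point): bystander: half-way up an amber sauce bottle, 60 mm across, 200 mm high
- jar_mid (a point): bystander: centre of a clear jar with a black lid, 90 mm across, 130 mm high
- noodles_mid (a point): bystander: centre of a paper cup of noodles, 100 mm across the top, 108 mm high
- carton_mid (a point): bystander: centre of a small carton, 120 x 170 x 90 mm
- calculator_mid (a point): bystander: centre of a desk calculator, 150 x 100 x 18 mm
Mind the look-alikes: they are no part of the job. Several things have the shape of the cap; the one meant has the colours described above.

How it is judged:
By the outcome, as a careful person would: the job done as asked, in the order asked, and still so for the second after the job is handed in, with the robot touching nothing.
It also fails if it takes over 72 s, if anything falls off the work surface, if the arm or the gripper's body presses on something with over 40 N, if the wrist force passes 120 N, or if a joint passes its speed limit or range.

## Working session

There is one attempt and no reset: what is moved stays moved. The work goes in short steps, Python scripts to look and compute and a tool call to move; the robot and the scene stay as the last step left them, time stands still between calls to the robot, and variables do not carry over. Pictures are saved under pics/ and viewed, about 8 in all and at most 12, crops included, and the job is handed in when it is done.

Besides the shell and the picture viewer there is one more tool, called after "Call:" as a command line: name --argument value ..., lists and objects as JSON in quotes. carry_out: Moves the arm, as the interface text tells. Its arguments: {"type":"object","properties":{"targets":{"type":"array"},"grip_force":{"type":"number"}},"required":["targets"]}

```bash
mkdir -p pics
cat > h.py <<'E'
import numpy as np, cv2
from rig import ctrl, viewer, finish_job
def ray(name,u,v):
    c=viewer.camera_info(name); R=np.array(c["R"]);t=np.array(c["t"])
    d=np.array([(u-c["cx"])/c["fx"],(v-c["cy"])/c["fy"]]); s=d.copy()
    for _ in range(20): s=d/(1+c["k1"]*(s@s))
    return -R.T@t, R.T@np.array([s[0],s[1],1])
def onz(name,u,v,z):
    o,d=ray(name,u,v); return o+d*(z-o[2])/d[2]
def proj(name,X):
    c=viewer.camera_info(name); p=np.array(c["R"])@np.array(X,float)+np.array(c["t"]); s=p[:2]/p[2]; s=s*(1+c["k1"]*(s@s))
    return c["fx"]*s[0]+c["cx"],c["fy"]*s[1]+c["cy"]
E
python3 - <<'E'
from h import *
for n in("top","side"):
    cv2.imwrite(f"pics/{n}0.png",viewer.capture(n)); c=viewer.camera_info(n); print(n,c["fx"],-np.array(c["R"]).T@np.array(c["t"]))
s=ctrl.sense();print(s)
E
```

```text
top 468.2763713805483 [ 288.32695058   12.06829635 1489.6677663 ]
side 494.3542558666444 [ 504.88684445 1100.10798694  979.3824381 ]
{'time_s': 0.1, 'joints': array([-1.45839027e+00,  3.13418601e-01,  1.49833769e+00,  1.21652018e-05,
        1.33099996e+00, -2.23378272e-01]), 'dq': array([-0.00111692, -0.00321254, -0.00265778, -0.00179076,  0.00026653,
        0.00047385]), 'tau': array([ 3.14125726e-03, -4.12898505e+01, -2.60141873e+01, -1.34034763e-04,
        3.05221372e-03,  7.62376573e-06]), 'eef_pos': array([ 172.96694172, -495.42953953,  208.48857124]), 'ee_rot': array([ 0.11774919,  0.69719132,  0.11857024, -0.69713735]), 'force': array([ 0.42153192,  0.31658596, -0.20120372]), 'wrist_torque': array([-0.04309601,  0.04127834,  0.02228904]), 'grip_width': 1.0001928892622598}
```

View pics/top0.png

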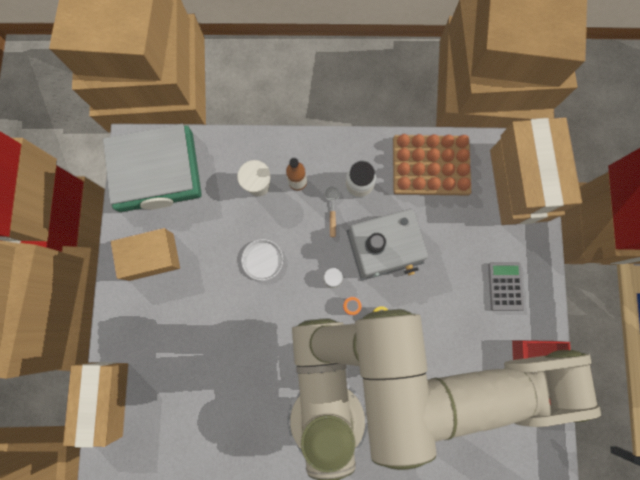

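View pics/side0.png

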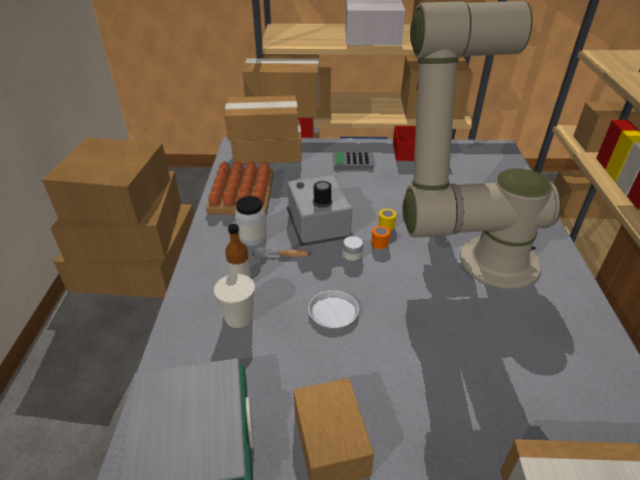

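The top view shows the tank with the black cap at about (376,243), the dish at (262,261) and the tin at (333,277). In the side view the cap is at (322,193) and the dish at (334,311). Next I'll measure these.

Run:
```python
from h import *
t=cv2.imread("pics/top0.png"); s=cv2.imread("pics/side0.png")
a=cv2.resize(t[195:295,320:440],None,fx=4,fy=4,interpolation=cv2.INTER_CUBIC)
b=cv2.resize(s[170:250,280:365],None,fx=4,fy=4,interpolation=cv2.INTER_CUBIC)
h=max(a.shape[0],b.shape[0]); P=lambda i:cv2.copyMakeBorder(i,0,h-i.shape[0],0,0,cv2.BORDER_CONSTANT)
o=np.hstack([P(a),P(b)]); o=cv2.resize(o,None,fx=.95,fy=.95); print(o.shape); cv2.imwrite("pics/crop1.png",o)
def blob(img,box,th):
    x0,y0,x1,y1=box; m=(img[y0:y1,x0:x1].max(2)<th).astype(np.uint8)
    n,l,st,c=cv2.connectedComponentsWithStats(m)
    for i in range(1,n):
        if st[i,4]>30: print(st[i]+[x0,y0,0,0,0],c[i]+[x0,y0])
print("top");blob(t,(355,225,400,260),60)
print("side");blob(s,(305,170,340,215),60)
# dish: bright interior in top
m=(t[230:295,230:295].min(2)>150).astype(np.uint8); n,l,st,c=cv2.connectedComponentsWithStats(m)
for i in range(1,n):
    if st[i,4]>50: print("dish",st[i]+[230,230,0,0,0],c[i]+[230,230],onz("top",*(c[i]+230),4))
for n,uv in dict(cap=(376,243),tin=(333,277),orange=(353,305),spoon=(333,222)).items(): print(n,onz("top",*uv,150 if n=="cap" else 30))
```

```text
(380, 779, 3)
top
[367 240  13  13  47] [371.17021277 247.76595745]
side
[314 183  17  24 322] [322.         196.33850932]
dish [ 230  230   65   65 3784] [262.2346723  261.45243129] [481.69812675 214.23570493   4.        ]
cap [ 521.71983445 -133.96411997  150.        ]
tin [432.81277504 -12.5090346   30.        ]
orange [346.99632018 -75.37146002  30.        ]
spoon [608.49477147 -10.40651229  30.        ]
```

View pics/crop1.png

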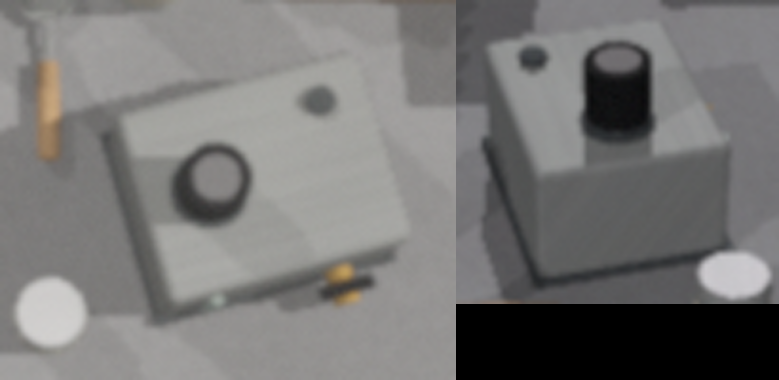

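Run:
```python
from h import *
def tri(p,q):
    (o1,d1),(o2,d2)=ray("top",*p),ray("side",*q)
    A=np.stack([d1,-d2],1); k=np.linalg.lstsq(A,o2-o1,rcond=None)[0]; a=o1+k[0]*d1;b=o2+k[1]*d2; return (a+b)/2,np.linalg.norm(a-b)
T=lambda x,y:(x/3.8+320-.3,y/3.8+195-.3); S=lambda x,y:((x-456)/3.8+280-.3,y/3.8+170-.3)
print("captop",tri(T(216,178),S(618,60)))
for z in (160,165,170): print(onz("top",*T(216,178),z),onz("side",*S(618,60),z))
C=[onz("top",*T(*c),110) for c in [(120,118),(345,52),(410,238),(175,303)]]
for i in range(4): e=C[(i+1)%4]-C[i]; print(C[i],np.linalg.norm(e),np.degrees(np.arctan2(e[1],e[0])))
m=np.mean(C,0);print(m)
D=[onz("side",*S(*c),110) for c in [(488,45),(658,22),(728,147),(542,173)]]; print("side mean",np.mean(D,0))
# dish via side
s=cv2.imread("pics/side0.png"); print("dish side",onz("side",334,312,10), onz("top",262,261,10))
```

```text
captop (array([ 523.0936028 , -133.57135329,  168.31261048]), np.float64(0.6064869491916034))
[ 524.26239779 -134.44867721  160.        ] [ 523.58076106 -146.33433507  160.        ]
[ 523.3752008 -133.8977239  165.       ] [ 523.46668785 -138.72834875  165.        ]
[ 522.48800381 -133.34677058  170.        ] [ 523.35261465 -131.12236244  170.        ]
[580.20927543 -64.25709921 110.        ] 187.30226516259603 -72.51568411696546
[ 636.48325172 -242.90585551  110.        ] 156.3464649571225 -161.987024063723
[ 487.79987298 -291.25324418  110.        ] 191.20653927624835 106.3419356775624
[ 434.00025533 -107.77152355  110.        ] 152.5469851685162 16.573948368085784
[ 534.62316386 -176.54693061  110.        ]
side mean [ 535.73851046 -172.15936975  110.        ]
dish side [485.33230866 223.0531292   10.        ] [482.36005694 214.22364991  10.        ]
```

Call:
carry_out --targets '[{"x": 0.04,"y": 0.04,"z": 0.01},{"x": 0.08,"y": 0.08,"z": 0.02},{"x": 0.12,"y": 0.12,"z": 0.02},{"x": 0.16,"y": 0.165,"z": 0.02},{"x": 0.2,"y": 0.205,"z": 0.02}]' --grip_force 20

```text
invalid input at $.targets[0]: expected keys x, y, z, ax, ay, az, hand
```

Call:
carry_out --targets '[{"x": 0.04,"y": 0.04},{"x": 0.08,"y": 0.08},{"x": 0.12,"y": 0.12},{"x": 0.15,"y": 0.157},{"x": 0.15,"y": 0.157}]'

```text
invalid input at $.targets[0]: expected keys x, y, z, ax, ay, az, hand
```

```bash
cat > st.py <<'E'
from h import *
from scipy.spatial.transform import Rotation as Ro
np.set_printoptions(precision=3,suppress=True)
s=ctrl.sense(); q=s["ee_rot"]; M=Ro.from_quat([q[1],q[2],q[3],q[0]]).as_matrix()
print("t",s["time_s"],"p",s["eef_pos"],"j",s["joints"],"f",s["force"],"m",s["wrist_torque"],"g",s["grip_width"])
print("toolx",M[:,0],"jaw",M[:,1],"jawyaw",np.degrees(np.arctan2(M[1,1],M[0,1])))
E
python3 st.py
```

```text
t 0.1 p [ 172.967 -495.43   208.489] j [-1.458  0.313  1.498  0.     1.331 -0.223] f [ 0.422  0.317 -0.201] m [-0.043  0.041  0.022] g 1.0001928892622598
toolx [-0.     0.001 -1.   ] jaw [ 0.33  -0.944 -0.001] jawyaw -70.76113225865573
```

Call:
carry_out --targets '[{"x": 0.04,"y": 0.04,"z": 0.01,"ax": 0,"ay": 0,"az": 0,"hand": 1},{"x": 0.08,"y": 0.08,"z": 0.02,"ax": 0,"ay": 0,"az": 0,"hand": 1},{"x": 0.12,"y": 0.12,"z": 0.02,"ax": 0,"ay": 0,"az": 0,"hand": 1},{"x": 0.16,"y": 0.165,"z": 0.02,"ax": 0,"ay": 0,"az": 0,"hand": 1},{"x": 0.2,"y": 0.205,"z": 0.02,"ax": 0,"ay": 0,"az": 0,"hand": 1}]' --grip_force 20

```text
time_s: 0.72
eef_pos: [373.9, -288.9, 228.9]
ee_rot: [-0.118, -0.697, -0.118, 0.697]
force: [0.4, -1.2, 0.3]
grip_width: 0.999
```

Call:
carry_out --targets '[{"x": 0.04,"y": 0.04,"z": 0,"ax": 0,"ay": 0,"az": 0,"hand": 1},{"x": 0.08,"y": 0.08,"z": 0,"ax": 0,"ay": 0,"az": 0,"hand": 1},{"x": 0.12,"y": 0.12,"z": 0,"ax": 0,"ay": 0,"az": 0,"hand": 1},{"x": 0.15,"y": 0.157,"z": 0,"ax": 0,"ay": 0,"az": 0,"hand": 1},{"x": 0.15,"y": 0.157,"z": 0,"ax": 0,"ay": 0,"az": 0,"hand": 1}]'

```text
time_s: 1.35
eef_pos: [524.0, -131.3, 228.4]
ee_rot: [-0.119, -0.697, -0.12, 0.697]
force: [-0.3, -1.1, 0.0]
grip_width: 1.0
```

```bash
python3 st.py
```

```text
t 1.35 p [ 524.015 -131.327  228.356] j [-0.463  0.334  1.418  0.     1.391  0.768] f [-0.282 -1.06   0.008] m [-0.026 -0.024  0.042] g 1.0003832071110017
toolx [-0.001  0.001 -1.   ] jaw [ 0.333 -0.943 -0.001] jawyaw -70.52991730585771
```

Call:
carry_out --targets '[{"x": 0,"y": 0,"z": -0.03,"ax": 0,"ay": 0,"az": 0,"hand": 1},{"x": 0,"y": 0,"z": -0.06,"ax": 0,"ay": 0,"az": 0,"hand": 1},{"x": 0,"y": 0,"z": -0.08,"ax": 0,"ay": 0,"az": 0,"hand": 1},{"x": 0,"y": 0,"z": -0.095,"ax": 0,"ay": 0,"az": 0,"hand": 1},{"x": 0,"y": 0,"z": -0.101,"ax": 0,"ay": 0,"az": 0,"hand": 1}]'

```text
time_s: 1.98
eef_pos: [522.6, -134.0, 127.4]
ee_rot: [-0.118, -0.697, -0.118, 0.697]
force: [-0.3, 0.2, -0.9]
grip_width: 1.004
```

```bash
python3 st.py
python3 - <<'E'
from h import *
s=viewer.capture("side"); t=viewer.capture("top")
print(proj("side",[523,-133,140]),proj("top",[523,-133,140]),ctrl.sense()["eef_pos"])
b=cv2.resize(s[110:240,260:390],None,fx=4,fy=4,interpolation=cv2.INTER_CUBIC)
cv2.imwrite("pics/crop2.png",b)
E
```

```text
t 1.975 p [ 522.607 -134.038  127.394] j [-0.468  0.421  1.567 -0.     1.154  0.767] f [-0.263  0.161 -0.879] m [-0.019  0.015 -0.017] g 1.003963058450145
toolx [-0.001  0.    -1.   ] jaw [ 0.329 -0.944 -0.001] jawyaw -70.79224241339769
(np.float64(322.40371758424845), np.float64(193.5364746858421)) (np.float64(375.2967172627813), np.float64(243.1454073588827)) [ 522.83358382 -133.91803655  127.85569829]
```

View pics/crop2.png

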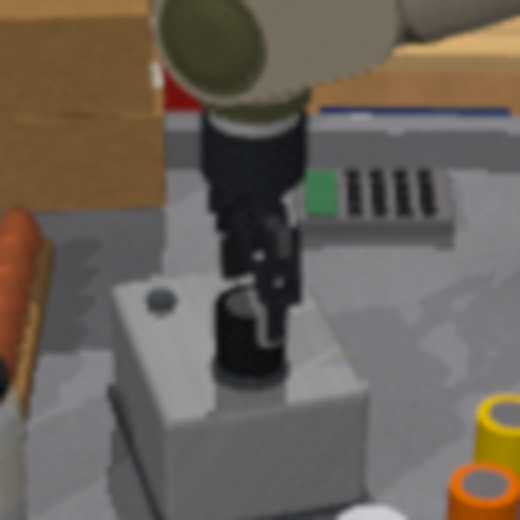

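Call:
carry_out --targets '[{"x": 0,"y": 0,"z": 0,"ax": 0,"ay": 0,"az": 0,"hand": 0.6},{"x": 0,"y": 0,"z": 0,"ax": 0,"ay": 0,"az": 0,"hand": 0.45},{"x": 0,"y": 0,"z": 0,"ax": 0,"ay": 0,"az": 0,"hand": 0.38},{"x": 0,"y": 0,"z": 0,"ax": 0,"ay": 0,"az": 0,"hand": 0.34},{"x": 0,"y": 0,"z": 0,"ax": 0,"ay": 0,"az": 0,"hand": 0.31}]'

```text
time_s: 2.7
eef_pos: [523.0, -133.7, 128.0]
ee_rot: [0.118, 0.697, 0.118, -0.697]
force: [-0.3, 0.6, -0.7]
grip_width: 0.658
```

```bash
python3 st.py
```

```text
t 2.7 p [ 523.02  -133.681  128.042] j [-0.467  0.421  1.566  0.     1.155  0.768] f [-0.282  0.563 -0.685] m [-0.029  0.011 -0.077] g 0.6579587782141011
toolx [ 0. -0. -1.] jaw [ 0.33  -0.944  0.   ] jawyaw -70.75790560158181
```

Call:
carry_out --targets '[{"x": 0,"y": 0,"z": 0,"ax": 0,"ay": 0,"az": 0,"hand": 0.28},{"x": 0,"y": 0,"z": 0,"ax": 0,"ay": 0,"az": 0,"hand": 0.25},{"x": 0,"y": 0,"z": 0,"ax": 0,"ay": 0,"az": 0,"hand": 0.2},{"x": 0,"y": 0,"z": 0,"ax": 0,"ay": 0,"az": 0,"hand": 0.1},{"x": 0,"y": 0,"z": 0,"ax": 0,"ay": 0,"az": 0,"hand": 0.1}]' --grip_force 20

```text
time_s: 3.32
eef_pos: [523.1, -133.8, 128.2]
ee_rot: [0.118, 0.697, 0.118, -0.697]
force: [-0.8, -2.3, 2.4]
grip_width: 0.629
```

```bash
python3 st.py
```

```text
t 3.325 p [ 523.119 -133.841  128.161] j [-0.467  0.421  1.566 -0.     1.155  0.768] f [-0.758 -2.251  2.374] m [-0.314 -0.015  0.045] g 0.6291209825330749
toolx [ 0. -0. -1.] jaw [ 0.33  -0.944  0.   ] jawyaw -70.7600413780219
```

Call:
carry_out --targets '[{"x": 0,"y": 0,"z": 0.0002,"ax": 0,"ay": 0,"az": 0.08,"hand": 0.1},{"x": 0,"y": 0,"z": 0.0004,"ax": 0,"ay": 0,"az": 0.2,"hand": 0.1},{"x": 0,"y": 0,"z": 0.0007,"ax": 0,"ay": 0,"az": 0.32,"hand": 0.1},{"x": 0,"y": 0,"z": 0.001,"ax": 0,"ay": 0,"az": 0.44,"hand": 0.1},{"x": 0,"y": 0,"z": 0.0012,"ax": 0,"ay": 0,"az": 0.55,"hand": 0.1}]'

```text
time_s: 3.95
eef_pos: [523.1, -133.5, 129.3]
ee_rot: [0.304, 0.638, 0.304, -0.638]
force: [0.2, -0.2, 2.1]
grip_width: 0.62
```

```bash
python3 st.py
```

```text
t 3.95 p [ 523.094 -133.516  129.312] j [-0.467  0.419  1.564  0.     1.158  0.214] f [ 0.235 -0.248  2.1  ] m [-0.036 -0.061 -0.042] g 0.6196503583817031
toolx [ 0.  0. -1.] jaw [ 0.777 -0.63   0.   ] jawyaw -39.03434966724335
```

Call:
carry_out --targets '[{"x": 0,"y": 0,"z": 0.0003,"ax": 0,"ay": 0,"az": 0.14,"hand": 0.1},{"x": 0,"y": 0,"z": 0.0006,"ax": 0,"ay": 0,"az": 0.28,"hand": 0.1},{"x": 0,"y": 0,"z": 0.0009,"ax": 0,"ay": 0,"az": 0.42,"hand": 0.1},{"x": 0,"y": 0,"z": 0.0013,"ax": 0,"ay": 0,"az": 0.56,"hand": 0.1},{"x": 0,"y": 0,"z": 0.0016,"ax": 0,"ay": 0,"az": 0.7,"hand": 0.1}]'

```text
time_s: 4.58
eef_pos: [523.1, -133.6, 130.9]
ee_rot: [0.505, 0.495, 0.505, -0.495]
force: [-0.0, 0.0, 1.9]
grip_width: 0.624
```

Call:
carry_out --targets '[{"x": 0,"y": 0,"z": 0.0003,"ax": 0,"ay": 0,"az": 0.14,"hand": 0.1},{"x": 0,"y": 0,"z": 0.0006,"ax": 0,"ay": 0,"az": 0.28,"hand": 0.1},{"x": 0,"y": 0,"z": 0.0009,"ax": 0,"ay": 0,"az": 0.42,"hand": 0.1},{"x": 0,"y": 0,"z": 0.0013,"ax": 0,"ay": 0,"az": 0.56,"hand": 0.1},{"x": 0,"y": 0,"z": 0.0016,"ax": 0,"ay": 0,"az": 0.7,"hand": 0.1}]'

```text
time_s: 5.2
eef_pos: [523.4, -133.9, 132.5]
ee_rot: [0.644, 0.292, 0.644, -0.292]
force: [1.5, -2.3, 1.2]
grip_width: 0.62
```

```bash
python3 st.py
```

```text
t 5.2 p [ 523.37  -133.874  132.467] j [-0.467  0.416  1.56   0.     1.164 -1.187] f [ 1.508 -2.323  1.168] m [-0.36  -0.411 -0.045] g 0.619986048565219
toolx [ 0.001 -0.    -1.   ] jaw [0.752 0.659 0.001] jawyaw 41.21572676403311
```

Call:
carry_out --targets '[{"x": 0,"y": 0,"z": 0.0003,"ax": 0,"ay": 0,"az": 0.14,"hand": 0.1},{"x": 0,"y": 0,"z": 0.0006,"ax": 0,"ay": 0,"az": 0.28,"hand": 0.1},{"x": 0,"y": 0,"z": 0.0009,"ax": 0,"ay": 0,"az": 0.42,"hand": 0.1},{"x": 0,"y": 0,"z": 0.0013,"ax": 0,"ay": 0,"az": 0.56,"hand": 0.1},{"x": 0,"y": 0,"z": 0.0016,"ax": 0,"ay": 0,"az": 0.7,"hand": 0.1}]'

```text
time_s: 5.82
eef_pos: [523.5, -133.8, 134.0]
ee_rot: [0.706, 0.053, 0.705, -0.054]
force: [2.7, -1.3, -0.8]
grip_width: 0.624
```

```bash
python3 st.py
```

```text
t 5.825 p [ 523.487 -133.768  133.992] j [-0.467  0.414  1.558  0.001  1.167 -1.887] f [ 2.737 -1.347 -0.787] m [-0.327 -0.526 -0.098] g 0.6242996289035472
toolx [ 0.001 -0.    -1.   ] jaw [0.151 0.989 0.   ] jawyaw 81.3200557810151
```

Call:
carry_out --targets '[{"x": 0,"y": 0,"z": 0,"ax": 0,"ay": 0,"az": 0,"hand": 0.4},{"x": 0,"y": 0,"z": 0,"ax": 0,"ay": 0,"az": 0,"hand": 0.6},{"x": 0,"y": 0,"z": 0,"ax": 0,"ay": 0,"az": 0,"hand": 0.7},{"x": 0,"y": 0,"z": 0,"ax": 0,"ay": 0,"az": -0.18,"hand": 0.7},{"x": 0,"y": 0,"z": 0,"ax": 0,"ay": 0,"az": -0.36,"hand": 0.7}]'

```text
time_s: 6.45
eef_pos: [522.9, -133.6, 133.9]
ee_rot: [0.683, 0.183, 0.683, -0.183]
force: [-0.1, 0.2, -0.0]
grip_width: 0.849
```

```bash
python3 st.py
python3 - <<'E'
from h import *
s=viewer.capture("side")
cv2.imwrite("pics/crop3.png",cv2.resize(s[110:240,260:390],None,fx=4,fy=4,interpolation=cv2.INTER_CUBIC))
E
```

```text
t 6.45 p [ 522.914 -133.617  133.935] j [-0.467  0.414  1.559  0.     1.169 -1.515] f [-0.077  0.191 -0.026] m [0.033 0.016 0.003] g 0.848795860401236
toolx [-0.  0. -1.] jaw [0.499 0.866 0.   ] jawyaw 60.04413866804169
```

View pics/crop3.png

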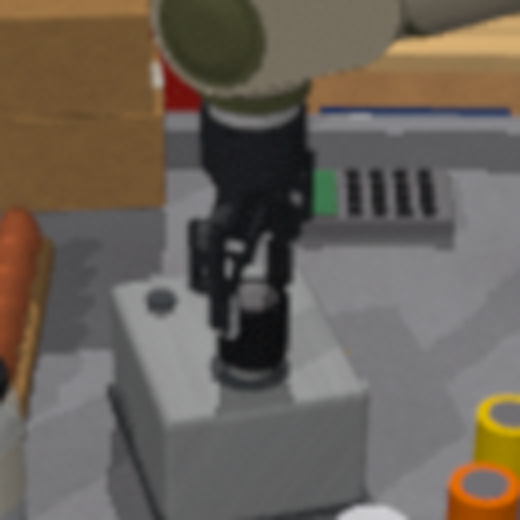

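The cap has risen about 6 mm and a gap shows at its foot, around crop (250,370). It stays put now that the fingers are open. Next I'll rewind the wrist.

Call:
carry_out --targets '[{"x": 0,"y": 0,"z": 0,"ax": 0,"ay": 0,"az": -0.18,"hand": 0.7},{"x": 0,"y": 0,"z": 0,"ax": 0,"ay": 0,"az": -0.36,"hand": 0.7},{"x": 0,"y": 0,"z": 0,"ax": 0,"ay": 0,"az": -0.54,"hand": 0.7},{"x": 0,"y": 0,"z": 0,"ax": 0,"ay": 0,"az": -0.72,"hand": 0.7},{"x": 0,"y": 0,"z": 0,"ax": 0,"ay": 0,"az": -0.9,"hand": 0.7}]'

```text
time_s: 7.12
eef_pos: [522.9, -133.6, 134.0]
ee_rot: [0.536, 0.461, 0.536, -0.461]
force: [1.0, -0.2, -0.2]
grip_width: 0.847
```

Call:
carry_out --targets '[{"x": 0,"y": 0,"z": 0,"ax": 0,"ay": 0,"az": -0.18,"hand": 0.7},{"x": 0,"y": 0,"z": 0,"ax": 0,"ay": 0,"az": -0.36,"hand": 0.7},{"x": 0,"y": 0,"z": 0,"ax": 0,"ay": 0,"az": -0.54,"hand": 0.7},{"x": 0,"y": 0,"z": 0,"ax": 0,"ay": 0,"az": -0.72,"hand": 0.7},{"x": 0,"y": 0,"z": 0,"ax": 0,"ay": 0,"az": -0.9,"hand": 0.7}]'

```text
time_s: 7.75
eef_pos: [523.0, -133.6, 134.0]
ee_rot: [-0.282, -0.648, -0.283, 0.648]
force: [0.2, 0.2, -0.3]
grip_width: 0.846
```

Call:
carry_out --targets '[{"x": 0,"y": 0,"z": 0,"ax": 0,"ay": 0,"az": -0.18,"hand": 0.7},{"x": 0,"y": 0,"z": 0,"ax": 0,"ay": 0,"az": -0.36,"hand": 0.7},{"x": 0,"y": 0,"z": 0,"ax": 0,"ay": 0,"az": -0.54,"hand": 0.7},{"x": 0,"y": 0,"z": 0,"ax": 0,"ay": 0,"az": -0.72,"hand": 0.7},{"x": 0,"y": 0,"z": 0,"ax": 0,"ay": 0,"az": -0.9,"hand": 0.7}]'

```text
time_s: 8.38
eef_pos: [522.9, -133.6, 133.9]
ee_rot: [0.028, -0.707, 0.028, 0.707]
force: [-0.9, 0.7, -0.3]
grip_width: 0.851
```

Call:
carry_out --targets '[{"x": 0,"y": 0,"z": 0,"ax": 0,"ay": 0,"az": -0.18,"hand": 0.7},{"x": 0,"y": 0,"z": 0,"ax": 0,"ay": 0,"az": -0.36,"hand": 0.7},{"x": 0,"y": 0,"z": 0,"ax": 0,"ay": 0,"az": -0.54,"hand": 0.7},{"x": 0,"y": 0,"z": 0,"ax": 0,"ay": 0,"az": -0.72,"hand": 0.7},{"x": 0,"y": 0,"z": 0,"ax": 0,"ay": 0,"az": -0.9,"hand": 0.7}]'

```text
time_s: 9.0
eef_pos: [522.9, -133.6, 133.9]
ee_rot: [0.332, -0.624, 0.332, 0.624]
force: [0.2, 0.0, -0.4]
grip_width: 0.849
```

```bash
python3 st.py
```

```text
t 9.0 p [ 522.92  -133.633  133.943] j [-0.467  0.414  1.559  0.     1.169  2.081] f [ 0.168  0.011 -0.37 ] m [-0.051 -0.005 -0.014] g 0.8487286565001543
toolx [-0.  0. -1.] jaw [-0.829 -0.559  0.   ] jawyaw -146.03871973574275
```

Call:
carry_out --targets '[{"x": 0,"y": 0,"z": 0,"ax": 0,"ay": 0,"az": -0.18,"hand": 0.7},{"x": 0,"y": 0,"z": 0,"ax": 0,"ay": 0,"az": -0.36,"hand": 0.7},{"x": 0,"y": 0,"z": 0,"ax": 0,"ay": 0,"az": -0.54,"hand": 0.6},{"x": 0,"y": 0,"z": 0,"ax": 0,"ay": 0,"az": -0.66,"hand": 0.45},{"x": 0,"y": 0,"z": 0,"ax": 0,"ay": 0,"az": -0.66,"hand": 0.34}]'

```text
time_s: 9.62
eef_pos: [522.9, -133.6, 134.0]
ee_rot: [0.515, -0.485, 0.515, 0.485]
force: [-0.0, -0.1, -0.2]
grip_width: 0.667
```

Call:
carry_out --targets '[{"x": 0,"y": 0,"z": 0,"ax": 0,"ay": 0,"az": 0,"hand": 0.31},{"x": 0,"y": 0,"z": 0,"ax": 0,"ay": 0,"az": 0,"hand": 0.28},{"x": 0,"y": 0,"z": 0,"ax": 0,"ay": 0,"az": 0,"hand": 0.25},{"x": 0,"y": 0,"z": 0,"ax": 0,"ay": 0,"az": 0,"hand": 0.2},{"x": 0,"y": 0,"z": 0,"ax": 0,"ay": 0,"az": 0,"hand": 0.1}]' --grip_force 20

```text
time_s: 10.25
eef_pos: [523.0, -133.7, 134.1]
ee_rot: [0.516, -0.484, 0.516, 0.484]
force: [-2.4, 0.6, 1.9]
grip_width: 0.624
```

Call:
carry_out --targets '[{"x": 0,"y": 0,"z": 0.0002,"ax": 0,"ay": 0,"az": 0.08,"hand": 0.1},{"x": 0,"y": 0,"z": 0.0005,"ax": 0,"ay": 0,"az": 0.22,"hand": 0.1},{"x": 0,"y": 0,"z": 0.0008,"ax": 0,"ay": 0,"az": 0.36,"hand": 0.1},{"x": 0,"y": 0,"z": 0.0011,"ax": 0,"ay": 0,"az": 0.5,"hand": 0.1},{"x": 0,"y": 0,"z": 0.0014,"ax": 0,"ay": 0,"az": 0.64,"hand": 0.1}]'

```text
time_s: 10.88
eef_pos: [523.1, -133.8, 135.5]
ee_rot: [-0.336, 0.623, -0.336, -0.622]
force: [-0.5, 0.2, 1.6]
grip_width: 0.621
```

```bash
python3 st.py
```

```text
t 10.875 p [ 523.125 -133.817  135.525] j [-0.467  0.413  1.557 -0.     1.172  2.093] f [-0.481  0.245  1.624] m [-0.097  0.135 -0.011] g 0.6207785843105437
toolx [ 0. -0. -1.] jaw [-0.836 -0.549 -0.   ] jawyaw -146.6927683189163
```

Call:
carry_out --targets '[{"x": 0,"y": 0,"z": 0.0003,"ax": 0,"ay": 0,"az": 0.14,"hand": 0.1},{"x": 0,"y": 0,"z": 0.0006,"ax": 0,"ay": 0,"az": 0.28,"hand": 0.1},{"x": 0,"y": 0,"z": 0.0009,"ax": 0,"ay": 0,"az": 0.42,"hand": 0.1},{"x": 0,"y": 0,"z": 0.0013,"ax": 0,"ay": 0,"az": 0.56,"hand": 0.1},{"x": 0,"y": 0,"z": 0.0016,"ax": 0,"ay": 0,"az": 0.7,"hand": 0.1}]'

```text
time_s: 11.5
eef_pos: [523.3, -134.0, 137.2]
ee_rot: [-0.102, 0.7, -0.102, -0.699]
force: [-0.3, -0.6, 0.6]
grip_width: 0.621
```

```bash
python3 st.py
```

```text
t 11.5 p [ 523.307 -133.984  137.181] j [-0.468  0.411  1.555 -0.     1.175  1.393] f [-0.268 -0.589  0.644] m [-0.196 -0.061 -0.055] g 0.6207091731815253
toolx [ 0.001 -0.001 -1.   ] jaw [-0.286 -0.958  0.   ] jawyaw -106.58925296669028
```

Call:
carry_out --targets '[{"x": 0,"y": 0,"z": 0.0003,"ax": 0,"ay": 0,"az": 0.14,"hand": 0.1},{"x": 0,"y": 0,"z": 0.0006,"ax": 0,"ay": 0,"az": 0.28,"hand": 0.1},{"x": 0,"y": 0,"z": 0.0009,"ax": 0,"ay": 0,"az": 0.42,"hand": 0.1},{"x": 0,"y": 0,"z": 0.0013,"ax": 0,"ay": 0,"az": 0.56,"hand": 0.1},{"x": 0,"y": 0,"z": 0.0016,"ax": 0,"ay": 0,"az": 0.7,"hand": 0.1}]'

```text
time_s: 12.12
eef_pos: [523.2, -133.9, 138.7]
ee_rot: [0.144, 0.692, 0.144, -0.692]
force: [0.1, -1.4, 1.1]
grip_width: 0.618
```

```bash
python3 st.py
```

```text
t 12.125 p [ 523.238 -133.867  138.725] j [-0.467  0.409  1.553 -0.     1.179  0.693] f [ 0.137 -1.437  1.107] m [-0.066 -0.009 -0.028] g 0.6182384384319575
toolx [ 0.001 -0.    -1.   ] jaw [ 0.399 -0.917  0.001] jawyaw -66.47964412143114
```

Call:
carry_out --targets '[{"x": 0,"y": 0,"z": 0.0003,"ax": 0,"ay": 0,"az": 0.14,"hand": 0.1},{"x": 0,"y": 0,"z": 0.0006,"ax": 0,"ay": 0,"az": 0.28,"hand": 0.1},{"x": 0,"y": 0,"z": 0.0009,"ax": 0,"ay": 0,"az": 0.42,"hand": 0.1},{"x": 0,"y": 0,"z": 0.0013,"ax": 0,"ay": 0,"az": 0.56,"hand": 0.1},{"x": 0,"y": 0,"z": 0.0016,"ax": 0,"ay": 0,"az": 0.7,"hand": 0.1}]'

```text
time_s: 12.75
eef_pos: [523.4, -133.9, 140.4]
ee_rot: [0.373, 0.601, 0.372, -0.601]
force: [0.3, -0.5, 2.2]
grip_width: 0.62
```

```bash
python3 st.py
```

```text
t 12.75 p [ 523.378 -133.922  140.446] j [-0.467  0.407  1.551  0.     1.182 -0.007] f [ 0.294 -0.532  2.166] m [-0.103 -0.099 -0.03 ] g 0.6203345759159488
toolx [ 0.001 -0.001 -1.   ] jaw [ 0.896 -0.444  0.001] jawyaw -26.37280743940534
```

Call:
carry_out --targets '[{"x": 0,"y": 0,"z": 0.0003,"ax": 0,"ay": 0,"az": 0.14,"hand": 0.1},{"x": 0,"y": 0,"z": 0.0006,"ax": 0,"ay": 0,"az": 0.28,"hand": 0.1},{"x": 0,"y": 0,"z": 0.0009,"ax": 0,"ay": 0,"az": 0.42,"hand": 0.1},{"x": 0,"y": 0,"z": 0.0013,"ax": 0,"ay": 0,"az": 0.56,"hand": 0.1},{"x": 0,"y": 0,"z": 0.0016,"ax": 0,"ay": 0,"az": 0.7,"hand": 0.1}]'

```text
time_s: 13.38
eef_pos: [523.4, -133.9, 142.0]
ee_rot: [0.557, 0.437, 0.556, -0.436]
force: [0.5, -0.9, 1.7]
grip_width: 0.622
```

```bash
python3 st.py
```

```text
t 13.375 p [ 523.437 -133.888  142.045] j [-0.467  0.406  1.549  0.     1.186 -0.707] f [ 0.535 -0.949  1.673] m [-0.039 -0.131 -0.014] g 0.6222721645664022
toolx [ 0.001 -0.001 -1.   ] jaw [0.971 0.237 0.001] jawyaw 13.733766422576823
```

Call:
carry_out --targets '[{"x": 0,"y": 0,"z": 0.0003,"ax": 0,"ay": 0,"az": 0.14,"hand": 0.1},{"x": 0,"y": 0,"z": 0.0006,"ax": 0,"ay": 0,"az": 0.28,"hand": 0.1},{"x": 0,"y": 0,"z": 0.0009,"ax": 0,"ay": 0,"az": 0.42,"hand": 0.1},{"x": 0,"y": 0,"z": 0.0013,"ax": 0,"ay": 0,"az": 0.56,"hand": 0.1},{"x": 0,"y": 0,"z": 0.0016,"ax": 0,"ay": 0,"az": 0.7,"hand": 0.1}]'

```text
time_s: 14.0
eef_pos: [523.4, -133.8, 143.6]
ee_rot: [0.673, 0.219, 0.672, -0.219]
force: [0.4, -0.5, 2.0]
grip_width: 0.62
```

Call:
carry_out --targets '[{"x": 0,"y": 0,"z": 0.0003,"ax": 0,"ay": 0,"az": 0.14,"hand": 0.1},{"x": 0,"y": 0,"z": 0.0006,"ax": 0,"ay": 0,"az": 0.28,"hand": 0.1},{"x": 0,"y": 0,"z": 0.0009,"ax": 0,"ay": 0,"az": 0.42,"hand": 0.1},{"x": 0,"y": 0,"z": 0.0013,"ax": 0,"ay": 0,"az": 0.56,"hand": 0.1},{"x": 0,"y": 0,"z": 0.0016,"ax": 0,"ay": 0,"az": 0.7,"hand": 0.1}]'

```text
time_s: 14.62
eef_pos: [523.4, -133.7, 145.2]
ee_rot: [0.707, -0.024, 0.706, 0.024]
force: [0.8, 0.6, 2.3]
grip_width: 0.621
```

```bash
python3 st.py
```

```text
t 14.625 p [ 523.39  -133.721  145.167] j [-0.467  0.402  1.545  0.     1.193 -2.107] f [0.779 0.643 2.268] m [ 0.093 -0.164  0.018] g 0.6211647988564516
toolx [ 0.001 -0.    -1.   ] jaw [-0.069  0.998 -0.   ] jawyaw 93.94533708431696
```

Call:
carry_out --targets '[{"x": 0,"y": 0,"z": 0.0005,"ax": 0,"ay": 0,"az": 0.1,"hand": 0.1},{"x": 0,"y": 0,"z": 0.001,"ax": 0,"ay": 0,"az": 0.15,"hand": 0.1},{"x": 0,"y": 0,"z": 0.0015,"ax": 0,"ay": 0,"az": 0.15,"hand": 0.1},{"x": 0,"y": 0,"z": 0.002,"ax": 0,"ay": 0,"az": 0.15,"hand": 0.1},{"x": 0,"y": 0,"z": 0.002,"ax": 0,"ay": 0,"az": 0.15,"hand": 0.1}]'

```text
time_s: 15.25
eef_pos: [523.2, -133.7, 147.1]
ee_rot: [0.703, -0.075, 0.703, 0.075]
force: [1.6, 0.2, 0.8]
grip_width: 0.619
```

```bash
python3 st.py
```

```text
t 15.25 p [ 523.16  -133.715  147.083] j [-0.467  0.4    1.543  0.     1.198 -2.252] f [1.631 0.247 0.809] m [ 0.044 -0.205 -0.016] g 0.6191822423578899
toolx [ 0.001 -0.    -1.   ] jaw [-0.212  0.977 -0.   ] jawyaw 102.24284493516963
```

Call:
carry_out --targets '[{"x": 0,"y": 0,"z": 0.001,"ax": 0,"ay": 0,"az": 0,"hand": 0.1},{"x": 0,"y": 0,"z": 0.002,"ax": 0,"ay": 0,"az": 0,"hand": 0.1},{"x": 0,"y": 0,"z": 0.003,"ax": 0,"ay": 0,"az": 0,"hand": 0.1},{"x": 0,"y": 0,"z": 0.004,"ax": 0,"ay": 0,"az": 0,"hand": 0.1}]'

```text
time_s: 15.75
eef_pos: [522.7, -133.7, 150.9]
ee_rot: [0.703, -0.075, 0.703, 0.076]
force: [-1.1, -1.0, -1.8]
grip_width: 0.624
```

```bash
python3 st.py
```

```text
t 15.75 p [ 522.688 -133.67   150.879] j [-0.468  0.396  1.538 -0.     1.208 -2.252] f [-1.064 -0.992 -1.797] m [-0.012  0.042  0.003] g 0.6241958563947375
toolx [-0.001  0.    -1.   ] jaw [-0.213  0.977  0.   ] jawyaw 102.27051882369727
```

Call:
carry_out --targets '[{"x": 0,"y": 0,"z": 0.001,"ax": 0,"ay": 0,"az": 0,"hand": 0.1},{"x": 0,"y": 0,"z": 0.002,"ax": 0,"ay": 0,"az": 0,"hand": 0.1},{"x": 0,"y": 0,"z": 0.003,"ax": 0,"ay": 0,"az": 0,"hand": 0.1},{"x": 0,"y": 0,"z": 0.004,"ax": 0,"ay": 0,"az": 0,"hand": 0.1}]'

```text
time_s: 16.25
eef_pos: [522.9, -133.7, 155.0]
ee_rot: [0.703, -0.076, 0.703, 0.076]
force: [0.7, -0.3, -1.4]
grip_width: 0.619
```

```bash
python3 st.py;python3 - <<'E'
from h import *
s=viewer.capture("side")
cv2.imwrite("pics/crop4.png",cv2.resize(s[110:240,260:390],None,fx=4,fy=4,interpolation=cv2.INTER_CUBIC))
E
```

```text
t 16.25 p [ 522.95  -133.674  155.032] j [-0.467  0.392  1.532 -0.     1.217 -2.252] f [ 0.739 -0.273 -1.369] m [ 0.022 -0.022 -0.002] g 0.6193734780839978
toolx [-0.  0. -1.] jaw [-0.213  0.977  0.   ] jawyaw 102.27251760202238
```

View pics/crop4.png

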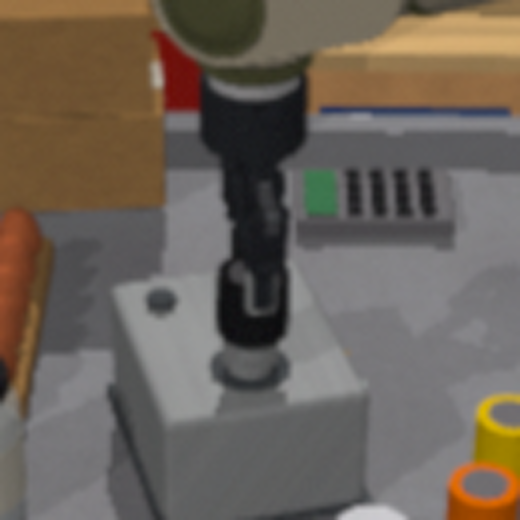

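The cap is off its thread: the bare neck shows below it at crop (250,365), and the tool feels only its weight. Now I'll lift it clear and refine the dish position.

Call:
carry_out --targets '[{"x": 0,"y": 0,"z": 0.01,"ax": 0,"ay": 0,"az": 0,"hand": 0.1},{"x": 0,"y": 0,"z": 0.025,"ax": 0,"ay": 0,"az": 0,"hand": 0.1},{"x": 0,"y": 0,"z": 0.045,"ax": 0,"ay": 0,"az": 0,"hand": 0.1},{"x": 0,"y": 0,"z": 0.062,"ax": 0,"ay": 0,"az": 0,"hand": 0.1},{"x": 0,"y": 0,"z": 0.07,"ax": 0,"ay": 0,"az": 0,"hand": 0.1}]'

```text
time_s: 16.92
eef_pos: [523.4, -133.9, 226.8]
ee_rot: [0.704, -0.076, 0.702, 0.075]
force: [0.1, 0.3, -1.0]
grip_width: 0.624
```

```bash
python3 st.py;python3 - <<'E'
from h import *
for n,(x0,y0,x1,y1) in (("top",(225,225,300,300)),("side",(295,280,375,345))):
    im=cv2.imread(f"pics/{n}0.png")[y0:y1,x0:x1]; g=im.min(2)
    for th in (165,185,200,215):
        m=(g>th).astype(np.uint8); k,l,st,c=cv2.connectedComponentsWithStats(m); i=1+np.argmax(st[1:,4]); b=st[i]
        u,v=b[0]+x0+b[2]/2-.5,b[1]+y0+b[3]/2-.5; print(n,th,b,(u,v),onz(n,u,v,10))
E
```

```text
t 16.925 p [ 523.355 -133.859  226.773] j [-0.467  0.333  1.424  0.     1.383 -2.252] f [ 0.137  0.312 -1.008] m [-0.016 -0.012 -0.004] g 0.6239315206858044
toolx [ 0.002 -0.001 -1.   ] jaw [-0.213  0.977 -0.002] jawyaw 102.27167091905984
top 165 [  16   14   40   42 1187] (np.float64(260.5), np.float64(259.5)) [487.11141696 219.20180926  10.        ]
top 185 [ 17  19  36  34 965] (np.float64(259.5), np.float64(260.5)) [483.84360951 222.27714259  10.        ]
top 200 [ 22  22  30  30 644] (np.float64(261.5), np.float64(261.5)) [480.72763093 215.76147693  10.        ]Traceback (most recent call last):
  File "<stdin>", line 5, in <module>
    return _wrapfunc(a, 'argmax', axis=axis, out=out, **kwds)
    return bound(*args, **kwds)
ValueError: attempt to get argmax of an empty sequence
```

Call:
carry_out --targets '[{"x": -0.005,"y": 0.04,"z": 0,"ax": 0,"ay": 0,"az": 0,"hand": 0.1},{"x": -0.01,"y": 0.08,"z": 0,"ax": 0,"ay": 0,"az": 0,"hand": 0.1},{"x": -0.015,"y": 0.12,"z": 0,"ax": 0,"ay": 0,"az": 0,"hand": 0.1},{"x": -0.02,"y": 0.16,"z": 0,"ax": 0,"ay": 0,"az": 0,"hand": 0.1},{"x": -0.025,"y": 0.2,"z": 0,"ax": 0,"ay": 0,"az": 0,"hand": 0.1}]'

```text
time_s: 17.55
eef_pos: [497.7, 67.6, 225.3]
ee_rot: [0.703, -0.076, 0.703, 0.076]
force: [0.2, -0.1, -1.7]
grip_width: 0.621
```

Run:
```python
from h import *
t=cv2.imread("pics/top0.png"); s=cv2.imread("pics/side0.png")
a=cv2.resize(t[225:300,225:300],None,fx=5,fy=5,interpolation=cv2.INTER_CUBIC); b=cv2.resize(s[275:350,295:375],None,fx=5,fy=5,interpolation=cv2.INTER_CUBIC)
C=np.array([482,216])
for im,n,o in((a,"top",(225,225)),(b,"side",(295,275))):
    for z,r in((16,66),(0,60)):
        P=[(np.array(proj(n,[C[0]+r*np.cos(w),C[1]+r*np.sin(w),z]))-o+.5)*5 for w in np.linspace(0,6.28,60)]
        cv2.polylines(im,[np.int32(P)],True,(0,0,255) if z else (0,255,0),1)
cv2.imwrite("pics/crop5.png",np.hstack([a,b]))
```

```text
(no output)
```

View pics/crop5.png

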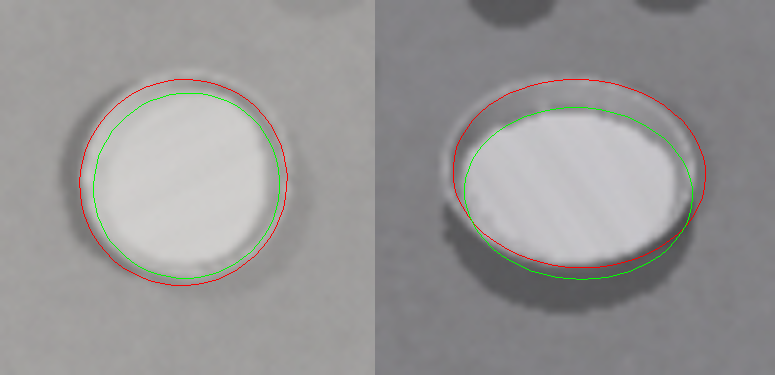

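The overlay puts the dish about 4.5 mm farther in +x than I drew it in both views, so its centre is about (486.5, 216).

Call:
carry_out --targets '[{"x": -0.003,"y": 0.04,"z": 0,"ax": 0,"ay": 0,"az": 0,"hand": 0.1},{"x": -0.006,"y": 0.08,"z": 0,"ax": 0,"ay": 0,"az": 0,"hand": 0.1},{"x": -0.009,"y": 0.12,"z": 0,"ax": 0,"ay": 0,"az": 0,"hand": 0.1},{"x": -0.0115,"y": 0.145,"z": 0,"ax": 0,"ay": 0,"az": 0,"hand": 0.1},{"x": -0.0115,"y": 0.15,"z": 0,"ax": 0,"ay": 0,"az": 0,"hand": 0.1}]'

```text
time_s: 18.18
eef_pos: [486.1, 217.4, 225.1]
ee_rot: [0.703, -0.076, 0.703, 0.076]
force: [0.1, 0.1, -0.9]
grip_width: 0.622
```

Call:
carry_out --targets '[{"x": 0,"y": 0,"z": -0.03,"ax": 0,"ay": 0,"az": 0,"hand": 0.1},{"x": 0,"y": 0,"z": -0.07,"ax": 0,"ay": 0,"az": 0,"hand": 0.1},{"x": 0,"y": 0,"z": -0.11,"ax": 0,"ay": 0,"az": 0,"hand": 0.1},{"x": 0,"y": 0,"z": -0.145,"ax": 0,"ay": 0,"az": 0,"hand": 0.1},{"x": 0,"y": 0,"z": -0.165,"ax": 0,"ay": 0,"az": 0,"hand": 0.1}]'

```text
time_s: 18.8
eef_pos: [486.0, 215.3, 58.4]
ee_rot: [0.702, -0.075, 0.704, 0.075]
force: [0.3, 0.3, -0.3]
grip_width: 0.617
```

Call:
carry_out --targets '[{"x": 0,"y": 0,"z": -0.015,"ax": 0,"ay": 0,"az": 0,"hand": 0.1},{"x": 0,"y": 0,"z": -0.025,"ax": 0,"ay": 0,"az": 0,"hand": 0.1},{"x": 0,"y": 0,"z": -0.031,"ax": 0,"ay": 0,"az": 0,"hand": 0.1},{"x": 0,"y": 0,"z": -0.035,"ax": 0,"ay": 0,"az": 0,"hand": 0.1},{"x": 0,"y": 0,"z": -0.036,"ax": 0,"ay": 0,"az": 0,"hand": 0.1}]'

```text
time_s: 19.42
eef_pos: [486.6, 216.3, 24.1]
ee_rot: [0.703, -0.076, 0.703, 0.076]
force: [0.5, 0.5, -1.2]
grip_width: 0.624
```

```bash
python3 st.py;python3 - <<'E'
from h import *
t=viewer.capture("top");s=viewer.capture("side")
cv2.imwrite("pics/crop6.png",np.hstack([cv2.resize(i,None,fx=4,fy=4,interpolation=cv2.INTER_CUBIC) for i in (t[215:310,215:310],s[240:335,285:380])]))
E
```

```text
t 19.425 p [486.621 216.341  24.141] j [ 0.198  0.549  1.68  -0.     0.912 -1.587] f [ 0.483  0.54  -1.16 ] m [-0.003 -0.022  0.006] g 0.6244494087825084
toolx [ 0.  0. -1.] jaw [-0.213  0.977 -0.   ] jawyaw 102.27598969444034
```

View pics/crop6.png

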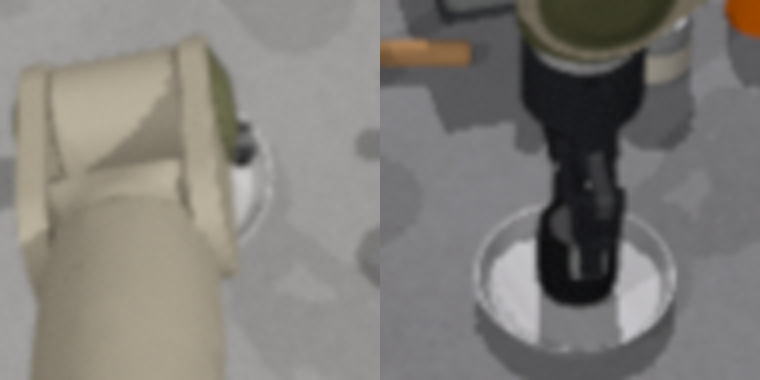

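The cap is centred over the dish (side crop (577,255), dish centre about (575,280)). I'll lower it in small steps until I feel contact.

Call:
carry_out --targets '[{"x": 0,"y": 0,"z": -0.001,"ax": 0,"ay": 0,"az": 0,"hand": 0.1},{"x": 0,"y": 0,"z": -0.002,"ax": 0,"ay": 0,"az": 0,"hand": 0.1},{"x": 0,"y": 0,"z": -0.003,"ax": 0,"ay": 0,"az": 0,"hand": 0.1},{"x": 0,"y": 0,"z": -0.004,"ax": 0,"ay": 0,"az": 0,"hand": 0.1}]'

```text
time_s: 20.02
eef_pos: [486.5, 216.3, 19.9]
ee_rot: [0.703, -0.076, 0.703, 0.076]
force: [0.3, 0.7, -0.8]
grip_width: 0.619
```

Call:
carry_out --targets '[{"x": 0,"y": 0,"z": -0.0005,"ax": 0,"ay": 0,"az": 0,"hand": 0.1},{"x": 0,"y": 0,"z": -0.001,"ax": 0,"ay": 0,"az": 0,"hand": 0.1},{"x": 0,"y": 0,"z": -0.0015,"ax": 0,"ay": 0,"az": 0,"hand": 0.1}]'

```text
time_s: 20.4
eef_pos: [486.5, 216.3, 18.4]
ee_rot: [0.703, -0.076, 0.703, 0.076]
force: [-0.1, 0.0, -1.9]
grip_width: 0.62
```

```bash
python3 st.py
```

```text
t 20.4 p [486.49  216.296  18.442] j [ 0.198  0.558  1.683 -0.     0.9   -1.587] f [-0.058  0.044 -1.858] m [-0.024 -0.002  0.005] g 0.6204739862615111
toolx [-0. -0. -1.] jaw [-0.213  0.977 -0.   ] jawyaw 102.27266281503083
```

Call:
carry_out --targets '[{"x": 0,"y": 0,"z": -0.0005,"ax": 0,"ay": 0,"az": 0,"hand": 0.1},{"x": 0,"y": 0,"z": -0.001,"ax": 0,"ay": 0,"az": 0,"hand": 0.1}]'

```text
time_s: 20.65
eef_pos: [486.5, 216.3, 17.5]
ee_rot: [0.703, -0.076, 0.703, 0.076]
force: [0.6, 0.4, -1.7]
grip_width: 0.618
```

Call:
carry_out --targets '[{"x": 0,"y": 0,"z": -0.0005,"ax": 0,"ay": 0,"az": 0,"hand": 0.1},{"x": 0,"y": 0,"z": -0.001,"ax": 0,"ay": 0,"az": 0,"hand": 0.1}]'

```text
time_s: 20.9
eef_pos: [486.5, 216.3, 16.5]
ee_rot: [0.703, -0.076, 0.703, 0.076]
force: [-0.1, -0.2, -0.7]
grip_width: 0.619
```

Call:
carry_out --targets '[{"x": 0,"y": 0,"z": -0.0005,"ax": 0,"ay": 0,"az": 0,"hand": 0.1},{"x": 0,"y": 0,"z": -0.001,"ax": 0,"ay": 0,"az": 0,"hand": 0.1}]'

```text
time_s: 21.15
eef_pos: [486.5, 216.3, 15.5]
ee_rot: [0.703, -0.076, 0.703, 0.076]
force: [-1.0, 0.2, -0.8]
grip_width: 0.624
```

Call:
carry_out --targets '[{"x": 0,"y": 0,"z": -0.0005,"ax": 0,"ay": 0,"az": 0,"hand": 0.1},{"x": 0,"y": 0,"z": -0.001,"ax": 0,"ay": 0,"az": 0,"hand": 0.1}]'

```text
time_s: 21.4
eef_pos: [486.5, 216.3, 14.5]
ee_rot: [0.703, -0.076, 0.703, 0.076]
force: [0.6, -0.8, -1.3]
grip_width: 0.62
```

Call:
carry_out --targets '[{"x": 0,"y": 0,"z": -0.0005,"ax": 0,"ay": 0,"az": 0,"hand": 0.1},{"x": 0,"y": 0,"z": -0.001,"ax": 0,"ay": 0,"az": 0,"hand": 0.1}]'

```text
time_s: 21.65
eef_pos: [486.9, 216.4, 13.9]
ee_rot: [0.703, -0.076, 0.703, 0.076]
force: [-0.7, -1.2, 6.2]
grip_width: 0.621
```

Call:
carry_out --targets '[{"x": 0,"y": 0,"z": -0.0005,"ax": 0,"ay": 0,"az": 0,"hand": 0.1},{"x": 0,"y": 0,"z": -0.001,"ax": 0,"ay": 0,"az": 0,"hand": 0.1}]'

```text
time_s: 21.9
eef_pos: [487.0, 216.4, 13.8]
ee_rot: [0.703, -0.076, 0.703, 0.076]
force: [-5.0, -1.8, 15.7]
grip_width: 0.622
```

```bash
python3 st.py
python3 - <<'E'
from h import *
s=viewer.capture("side")
cv2.imwrite("pics/crop7.png",cv2.resize(s[260:340,295:375],None,fx=6,fy=6,interpolation=cv2.INTER_CUBIC))
E
```

```text
t 21.9 p [486.968 216.356  13.796] j [ 0.198  0.566  1.686 -0.     0.889 -1.587] f [-4.959 -1.777 15.701] m [-0.132  0.823  0.015] g 0.6215029631909536
toolx [ 0.001  0.    -1.   ] jaw [-0.213  0.977 -0.   ] jawyaw 102.27666917136261
```

View pics/crop7.png

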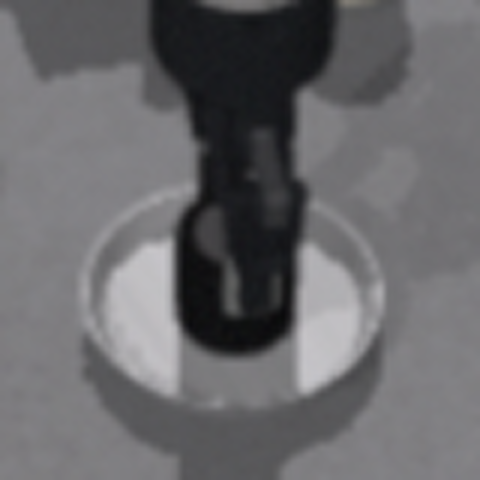

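The cap sits flat on the dish floor; contact came at a TCP height of about 13.9. I'll take off the press, open slightly and withdraw.

Call:
carry_out --targets '[{"x": 0,"y": 0,"z": 0.0007,"ax": 0,"ay": 0,"az": 0,"hand": 0.1},{"x": 0,"y": 0,"z": 0.0013,"ax": 0,"ay": 0,"az": 0,"hand": 0.1},{"x": 0,"y": 0,"z": 0.0013,"ax": 0,"ay": 0,"az": 0,"hand": 0.32},{"x": 0,"y": 0,"z": 0.0013,"ax": 0,"ay": 0,"az": 0,"hand": 0.4},{"x": 0,"y": 0,"z": 0.0013,"ax": 0,"ay": 0,"az": 0,"hand": 0.48}]'

```text
time_s: 22.58
eef_pos: [486.4, 216.3, 13.6]
ee_rot: [0.703, -0.076, 0.703, 0.076]
force: [0.3, -0.1, 1.8]
grip_width: 0.739
```

Call:
carry_out --targets '[{"x": 0,"y": 0,"z": 0,"ax": 0,"ay": 0,"az": 0,"hand": 0.5},{"x": 0,"y": 0,"z": 0.004,"ax": 0,"ay": 0,"az": 0,"hand": 0.5},{"x": 0,"y": 0,"z": 0.012,"ax": 0,"ay": 0,"az": 0,"hand": 0.5},{"x": 0,"y": 0,"z": 0.025,"ax": 0,"ay": 0,"az": 0,"hand": 0.5},{"x": 0,"y": 0,"z": 0.05,"ax": 0,"ay": 0,"az": 0,"hand": 0.5}]'

```text
time_s: 23.2
eef_pos: [486.2, 216.2, 64.6]
ee_rot: [0.703, -0.076, 0.703, 0.076]
force: [-0.3, 0.6, -0.0]
grip_width: 0.754
```

Call:
carry_out --targets '[{"x": 0,"y": 0,"z": 0.04,"ax": 0,"ay": 0,"az": 0,"hand": 0.5},{"x": 0,"y": 0,"z": 0.09,"ax": 0,"ay": 0,"az": 0,"hand": 0.5},{"x": -0.03,"y": 0,"z": 0.14,"ax": 0,"ay": 0,"az": 0,"hand": 0.5},{"x": -0.08,"y": 0,"z": 0.16,"ax": 0,"ay": 0,"az": 0,"hand": 0.5},{"x": -0.12,"y": 0,"z": 0.16,"ax": 0,"ay": 0,"az": 0,"hand": 0.5}]'

```text
time_s: 23.82
eef_pos: [365.4, 216.4, 226.1]
ee_rot: [0.705, -0.075, 0.702, 0.076]
force: [-0.2, 0.2, -0.2]
grip_width: 0.75
```

```bash
python3 st.py
python3 - <<'E'
from h import *
s=viewer.capture("side");t=viewer.capture("top")
cv2.imwrite("pics/end.png",np.hstack([cv2.resize(s[120:420,180:430],None,fx=1.9,fy=1.9)[:570],cv2.resize(t[150:330,210:430],None,fx=1.4,fy=1.4,interpolation=cv2.INTER_CUBIC)[:570] if 0 else cv2.copyMakeBorder(cv2.resize(t[150:330,210:430],None,fx=1.4,fy=1.4,interpolation=cv2.INTER_CUBIC),0,570-252,0,0,cv2.BORDER_CONSTANT)]))
E
```

```text
t 23.825 p [365.422 216.423 226.116] j [ 0.257  0.072  1.747  0.     1.319 -1.528] f [-0.198  0.156 -0.196] m [-0.001  0.037 -0.048] g 0.7502536168889782
toolx [ 0.004  0.001 -1.   ] jaw [-0.213  0.977  0.   ] jawyaw 102.27910325502012
```

View pics/end.png

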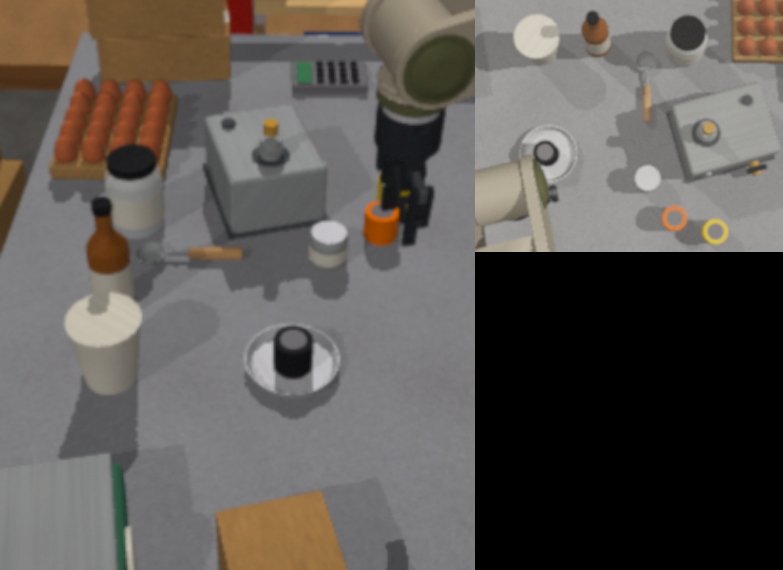

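The cap stands upright in the dish at side crop (293,352). The neck is bare with the brass follower showing at (270,130), and the bystanders are where they were. I'll hand in the job.

```bash
python3 -c "
from rig import finish_job
print(finish_job())"
```

```text
the job is handed in; nothing more can be done
None
```

The black cap is off the oil tank and standing open side down, flat in the metal dish. I handed the job in at about 24 s of the 72 s allowed.

- **Unscrewing:** I turned the cap anticlockwise through about 1.2 turns at the lightest grip (20 N), following the thread's climb. The wrist ran out of range, so I let go and regripped once, about 0.4 turn in, while the thread still held the cap. The forces I read while turning stayed under about 3 N. The cap was held throughout as it came free.
- **Setting down:** I lowered it in small steps until it touched the dish floor. My last step overlapped the contact, so it was pressed down at 15.7 N for a moment before I eased off and opened the fingers. That is below the 40 N limit, but firmer than I intended.
- **Last checks:** The final pictures show the cap upright near the middle of the dish, the bare neck with its brass follower, and the other goods apparently where they were. The gripper was empty and touching nothing. No check failed. The first dish estimate was about 4.5 mm off in x, which I corrected before lowering the cap.

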